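Unlock the squaring jig and push the glass home

ROBOT

A 6-joint arm with a two-finger parallel gripper is mounted at the origin on a cart in front of the work surface, level with it; the furniture and walls round the work are solid. World frame = base frame: x ahead of the robot, y to its left, z up, the work surface at z = 0. Lengths are in m, angles in rad, forces in N, time in s.
With the tool pointing down it reaches from about 0.275 to 0.875 m from the base axis. Payload 12.5 kg.
Tool frame: the origin (TCP) lies on the centre line of the jaws, within the pads' length; the fingertips stand r.finger_overhang ahead of it and the grasp point (between the pads) lies 3 mm ahead of it (r.finger_overhang is the distance from the TCP to the fingertips, in m); z points along the fingers, y is the line along which they close (so a half turn about z gives the same grasp; the last joint's range is limited). The gripper opens to 85 mm and grips with 20 to 120 N. Pads are 22 mm wide; open, the fingers measure 114 mm over their backs; the gripper's body (76 mm by 85 mm) begins 54 mm behind the grasp point. The pads swing forward as they close: fully open they stand 13 mm farther back than shut.
Start: joints at [-1.259, 0.351, 1.652, -0, 1.139, -0.085], TCP at [0.213, -0.507, 0.253] pointing down, gripper open.
Joint ranges: [-2.75, 2.75], [-0.79, 2.1], [0.01, 2.65], [-1.57, 4.71], [0.07, 3.14], [-2.87, 2.87]. Speed limits (rad/s): [2.22, 2.22, 2.79, 3.14, 3.14, 3.14].

INTERFACE

Orientations are given as a unit quaternion [x, y, z, w].
In Python, from cell import r, optics gives the robot as it stands. The module is installed in compiled form; this text tells all that it offers. Calls block until the motion is done:
- r.move_to(position, orientation): joint-space move of the TCP to a pose.
- r.move_linear(position, rot=None, vel=0.15): straight line of the TCP; rot=None keeps the orientation; vel is the mean speed in m/s.
- r.set_joints(angles): joint-space move.
- r.set_gripper(opening, squeeze=None): opening from 0.0 (shut) to 1.0 (fully open); squeeze is the grip in N (None keeps the last); returns when the fingers have stopped.
- r.sleep(seconds).
- r.inverse_kinematics(position, orientation): joint angles nearest the present ones, or None.
- optics.get_image(name): name is "side" or "top"; returns a dict with "pixels" (420x560x3 uint8, red, green, blue), "depth" (420x560 float32, m along the optical axis (not along the pixel's ray), 0 where there is no reading), "fx", "fy", "cx", "cy" (pixels), "D" ([k1, k2, p1, p2, k3] as OpenCV has them; the pictures are not rectified), "camera_from_world" (4x4, takes a point from world to camera coordinates). Camera axes: x right, y down, z forward; pixel columns grow to the right and rows downward; lengths in m; the calibration is good to about 2 mm. A picture is of the moment at which its call begins.
A pose or a line that the arm cannot do raises r.PlanningError and nothing moves.
- r.hand_in(): hands the job in; it is judged then, once.
Readings, each from a call of its own:
- r.current_t(): time.
- r.current_q(): joint angles.
- r.current_qvel(): joint speeds.
- r.current_effort(): joint torques, N m.
- r.current_tool_pos(): TCP position.
- r.current_ee_rot(): TCP orientation.
- r.current_contact_force(): force on the tool from outside, world axes, zero at the start.
- r.current_torque(): the same for the moment, N m.
- r.current_opening(): opening from 0.0 (shut) to 1.0 (fully open).
- r.current_finger_force(): force on a finger pad.
Only numpy, scipy, OpenCV 4.12 (cv2) and the standard library are available. Lean on these libraries where they do the work, as an engineer would, in place of code of your own. Each camera call takes 0.05 s, during which the arm holds its last target. There are 200 camera calls.

TASK

Square up the glass strip on the jig: with the fingertips, push the upright peg of the slotted locking disc round until its slot lines up with the sliding bar, then push the bar's upright plate so that the bar goes through the disc and fully home, leaving the strip flat against the jig's end stop. Nothing is to be grasped or lifted: do not touch the glass itself, let the bar push it, and leave the dropper bottle, the mixing cup and the nozzle pot standing where they are. Finish clear of everything.

Things in the scene. Friction and masses are not known exactly. Their poses are not given: they have to be found in the camera images.
- jig: Squaring jig, fixed for the job, aluminium foot 397 mm long. Origin on the table under the disc's axis; +x is the way the bar is pushed, z up. Along x: foot's rear end -246 mm; bar's upright plate; guide block -80 to -48 mm (top 42 mm high); disc, radius 42, at 0; glass bed from 48 mm on, 160 mm wide, 22 mm high; end stop, face at 136 mm, 36 mm high.
- disc_peg (a point): Point on the axis of the locking disc's upright round peg, 60 mm above the table. The peg is 10 mm thick, 31 mm from the disc's axis, from the disc's top (34 mm above the table) up to 76 mm. It turns with the disc; with the slot lined up it stands at the jig's +y side of the axis.
- disc (a joint): Disc angle, rad, growing anticlockwise from above, limits -0.3 to 1.5; starts 0.5 to 1.4, so the peg must go clockwise. At 0 the 18 mm wide slot lines up with the bar (13 mm wide, nose tapered to 5 mm, so 0.1 rad off still enters). The lower limit lies beyond the lined-up place. Stays where left; takes about 2 N at the peg.
- bar_plate (a point): Centre of the rear face (the face to push, toward the jig's -x), 60 mm above the table, of the sliding bar's upright plate: 44 mm wide, 8 mm thick, top 75 mm above the table. At the start it is 212 mm behind the disc's axis, on the jig's middle line. Moves with the bar.
- bar (a joint): Travel of the sliding bar along the jig's +x, m: 0 drawn back (start, nose 6 mm short of the disc), 0.124 fully home, a hard limit where the plate meets the guide block and the glass is within about 1 mm of the stop. Takes 2 to 4 N, stays where left. Blocked after about 0.01 unless the slot is lined up.
- strip_centre (a point): Centre of the loose glass strip, clear with a dark edge line, 60 x 146 x 4 mm, lying on the glass bed (underside 22 mm above the table), its x (60 mm side) roughly along the jig's x. Starts 11 to 23 mm short of the stop and up to 0.06 rad askew; against the stop its centre is at x = 106 mm in the jig's frame.
- dropper: Bystander: small dropper bottle, 27 mm thick, 86 mm tall, loose, origin at the centre of its underside; stands beside the jig.
- cup: Bystander: small white mixing cup, blue inside, 49 mm wide, 31 mm tall, loose, origin at the centre of its underside; stands beside the jig.
- pot: Bystander: pale knurled nozzle pot, 25 mm thick, 34 mm tall, loose, origin at the centre of its underside; stands beside the jig.
Not all that is in view belongs to the job. What is shaped like the part that bears strip_centre but blue is not meant.

How it is judged:
By the outcome, as a careful person would: the job done as asked, in the order asked, and still so for the second after the job is handed in, with the robot touching nothing.
It also fails if it takes over 51 s, if anything falls off the work surface, if the arm or the gripper's body presses on something with over 40 N, if the wrist force passes 120 N, or if a joint passes its speed limit or range.

## Working session

There is one attempt and no reset: what is moved stays moved. The work goes in short steps, each a Python script; the robot and the scene stay as the last script left them, time stands still between calls to the robot, and variables do not carry over. Pictures are saved under pics/ and viewed, at most 10 in all, crops included, and the job is handed in when it is done.

```bash
mkdir -p pics
cat > h.py <<'E'
import numpy as np, cv2
from cell import r, optics
def snap(name):
    im=optics.get_image(name); np.savez(f'{name}.npz',**im); return im
def world(im,u,v,z=None):
    """pixels -> world, by depth or on plane z"""
    K=np.array([[im['fx'],0,im['cx']],[0,im['fy'],im['cy']],[0,0,1.]]); T=np.array(im['camera_from_world'])
    p=cv2.undistortPoints(np.array([[[u,v]]],float),K,np.array(im['D'],float))[0,0]
    R,t=T[:3,:3],T[:3,3]; C=-R.T@t; d=R.T@np.array([p[0],p[1],1])
    s=float(im['depth'][int(round(v)),int(round(u))]) if z is None else (z-C[2])/d[2]
    return C+s*d
def pix(im,P):
    K=np.array([[im['fx'],0,im['cx']],[0,im['fy'],im['cy']],[0,0,1.]]); T=np.array(im['camera_from_world'])
    return cv2.projectPoints(np.array([P],float),cv2.Rodrigues(T[:3,:3])[0],T[:3,3],K,np.array(im['D'],float))[0][0,0]
E
python3 - <<'E'
from h import *
for n in('top','side'):
    im=snap(n); cv2.imwrite(f'pics/{n}1.png',im['pixels'][:,:,::-1])
    T=np.array(im['camera_from_world']); print(n,-T[:3,:3].T@T[:3,3],T[2,:3],im['fx'])
print(r.finger_overhang,r.current_t(),r.current_ee_rot())
E
```

```text
top [0.38855513 0.07476041 0.91076273] [ 0.20525217 -0.01544339 -0.97858727] 413.65878603103425
side [ 0.6035331  -0.66312834  0.47625115] [-0.01143431  0.88497962 -0.46548935] 447.6602025182842
0.022 0.1 [ 9.80386731e-01  1.97082752e-01 -5.23155091e-05 -4.94566128e-04]
```

View pics/top1.png

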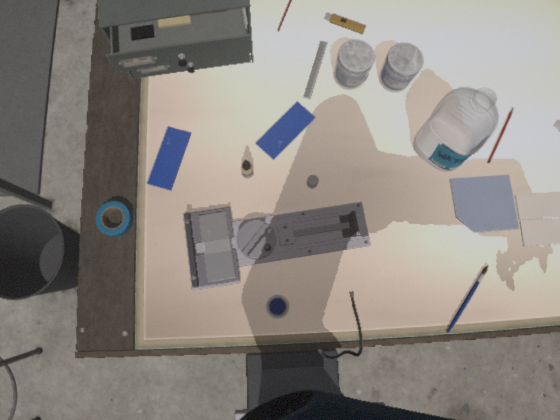

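View pics/side1.png

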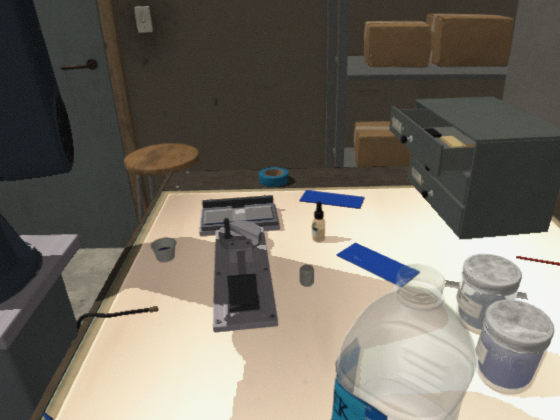

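The top view shows the jig running right to left: plate at about (350,223), disc at (254,238), glass bed at (212,246), with the end stop on the far left. The dropper is at (247,163), the pot at (312,181) and the cup at (278,306). There are three strip-like things. The clear one on the bed at (212,246) fits the description. The blue ones at (169,158) and (285,130) are not meant. I'll confirm with an enlarged crop.

Run:
```python
from h import *
im={k:v for k,v in np.load('top.npz').items()}
c=im['pixels'][195:295,175:375,::-1]; c=cv2.convertScaleAbs(cv2.resize(c,None,fx=4,fy=4,interpolation=cv2.INTER_CUBIC),alpha=1.6,beta=10)
cv2.imwrite('pics/top_crop.png',c)
im={k:v for k,v in np.load('side.npz').items()}
c=im['pixels'][190:330,190:330,::-1]; c=cv2.convertScaleAbs(cv2.resize(c,None,fx=4,fy=4,interpolation=cv2.INTER_CUBIC),alpha=1.8,beta=20)
cv2.imwrite('pics/side_crop.png',c)
```

```text
(no output)
```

View pics/top_crop.png

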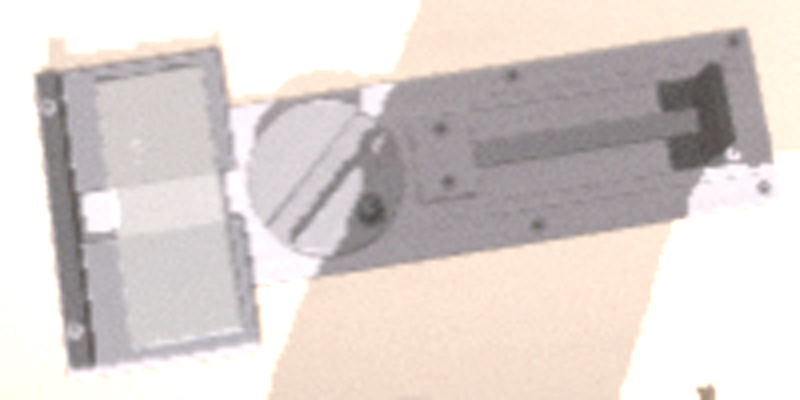

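View pics/side_crop.png

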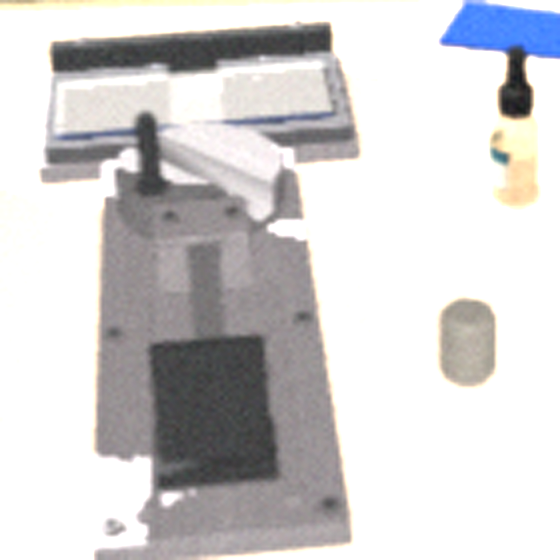

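The crop confirms the parts. The clear strip with a dark edge line lies on the bed. In top-view pixels the disc centre is near (256.5,239), the peg top near (267.5,247) and the plate's top edge near (354,211)–(359,233). The slot is askew, and the side view shows the peg at (227,222).

Run:
```python
from h import *
np.set_printoptions(precision=4,suppress=True)
im={k:v for k,v in np.load('top.npz').items()}
def C(x,y,z=None): return world(im,175+(x-1.5)/4,195+(y-1.5)/4,z)
for n,x,y,z in [('disc',326,177,.034),('pegtop',370,204,.076),('plate',722,66,.075),('plate2',738,150,.075),('footRear1',745,28,.01),('footU',400,82,.01),('footL',330,272,.01),('footL2',700,211,.01),('stopTL',38,72,.036),('stopBL',70,368,.036),('stopTR',62,70,.036),('stopBR',94,364,.036)]:
    print(n,C(x,y,z),C(x,y))
for n,u,v,z in [('dropper',247,165,.08),('cup',278,306,.031),('pot',312,181,.034)]: print(n,world(im,u,v,z),world(im,u,v))
s={k:v for k,v in np.load('side.npz').items()}
def S(x,y,z=None): return world(s,190+(x-1.5)/4,190+(y-1.5)/4,z)
for n,x,y,z in [('pegtop',147,118,.076),('plateTL',152,345,.075),('plateTR',264,338,.075),('rearL',97,551,.01),('rearR',350,543,.01)]: print(n,S(x,y,z),S(x,y))
```

```text
disc [0.508  0.0976 0.034 ] [0.5104 0.0981 0.0164]
pegtop [0.4876 0.0748 0.076 ] [0.4874 0.0748 0.077 ]
plate [ 0.5512 -0.1103  0.075 ] [ 0.5624 -0.1231  0.0173]
plate2 [ 0.507  -0.1149  0.075 ] [ 0.5162 -0.1296  0.0103]
footRear1 [ 0.585  -0.1396  0.01  ] [ 0.5843 -0.1388  0.0134]
footU [0.5625 0.0553 0.01  ] [0.5626 0.0553 0.0097]
footL [0.4593 0.098  0.01  ] [0.4593 0.098  0.0108]
footL2 [ 0.4834 -0.1058  0.01  ] [ 0.4833 -0.1055  0.0112]
stopTL [0.5713 0.2511 0.036 ] [0.5712 0.251  0.0365]
stopBL [0.4129 0.2349 0.036 ] [0.4135 0.2392 0.0125]
stopTR [0.5719 0.238  0.036 ] [0.5775 0.2431 0.009 ]
stopBR [0.4145 0.2223 0.036 ] [0.4148 0.224  0.0258]
dropper [0.6586 0.1099 0.08  ] [0.6618 0.1103 0.0701]
cup [0.3657 0.0575 0.031 ] [0.3652 0.0571 0.0111]
pot [ 0.6307 -0.0298  0.034 ] [ 0.6315 -0.0302  0.0311]
pegtop [0.4883 0.0685 0.076 ] [0.4876 0.0725 0.0738]
plateTL [ 0.5098 -0.1094  0.075 ] [ 0.5097 -0.109   0.0747]
plateTR [ 0.5522 -0.1062  0.075 ] [ 0.5442 -0.0192  0.0123]
rearL [ 0.4877 -0.1511  0.01  ] [ 0.4877 -0.1513  0.0102]
rearR [ 0.5834 -0.1489  0.01  ] [ 0.583  -0.1398  0.0018]
```

```bash
cat >> h.py <<'E'
from scipy.spatial.transform import Rotation as Ro
np.set_printoptions(precision=4,suppress=True)
A=np.array([.508,.0975]); ex=np.array([-.108,.9942]); ex/=np.linalg.norm(ex); ey=np.array([-ex[1],ex[0]])
def J(x,y,z): return np.r_[A+ex*x+ey*y,z]
def inv(p): d=np.array(p)[:2]-A; return np.array([d@ex,d@ey,p[2]])
def quat(s):  # tool down, tool x = s*jig x
    X=np.r_[s*ex,0]; Z=np.array([0,0,-1.]); return Ro.from_matrix(np.c_[X,np.cross(Z,X),Z]).as_quat()
def F(): return np.r_[ex,0]@np.array(r.current_contact_force())
E
python3 - <<'E'
from h import *
print('peg angle',np.arctan2(-inv([.4876,.0748,0])[0],inv([.4876,.0748,0])[1]))
r.set_gripper(0.0)
qs={s:r.inverse_kinematics(J(-50,25,220)/1 if 0 else J(-.050,.025,.22),quat(s)) for s in(1,-1)}
print(qs)
s=min((k for k in qs if qs[k] is not None),key=lambda k:abs(qs[k][5]))
r.move_to(J(-.050,.025,.22),quat(s))
r.move_linear(J(-.050,.025,.078),vel=.12)
f0=F(); print(s,r.current_t(),inv(r.current_tool_pos()),f0)
for x in np.arange(-.046,-.0165,.002):
    r.move_linear(J(x,.025,.078),vel=.03); print(round(x,4),inv(r.current_tool_pos())[0],F()-f0)
print(r.current_t())
im=snap('side'); cv2.imwrite('pics/side2.png',cv2.resize(im['pixels'][120:330,120:400,::-1],None,fx=2.8,fy=2.8))
E
```

```text
peg angle 0.7305061044519884
{1: array([-0.0029,  0.2839,  1.8371, -0.    ,  1.0206, -0.1111]), -1: None}
1 4.4083 [-0.0501  0.0246  0.0786] -0.10185526500459909
-0.046 -0.04579068496872155 -0.18063873966558341
-0.044 -0.043890637864128695 0.5394609355336187
-0.042 -0.041896558780264936 0.8675292575998268
-0.04 -0.039894237006106885 0.17330811073318672
-0.038 -0.03788955915253831 -0.4900638225119667
-0.036 -0.03591383070856135 -0.5610879951581245
-0.034 -0.03428375044061864 -4.705235683842025
-0.032 -0.03235760903057567 -5.6192445008215275
-0.03 -0.03029856006960373 -4.8441280402619915
-0.028 -0.028169866493943332 -4.106862391985565
-0.026 -0.026035765853927303 -2.7862537622029477
-0.024 -0.02395208030088922 -2.270794992280911
-0.022 -0.021914447575214168 -2.1192833740812502
-0.02 -0.019871471811473397 -1.1816813664086294
-0.018 -0.0178360301522432 -0.3872211102511712
8.1917
```

View pics/side2.png

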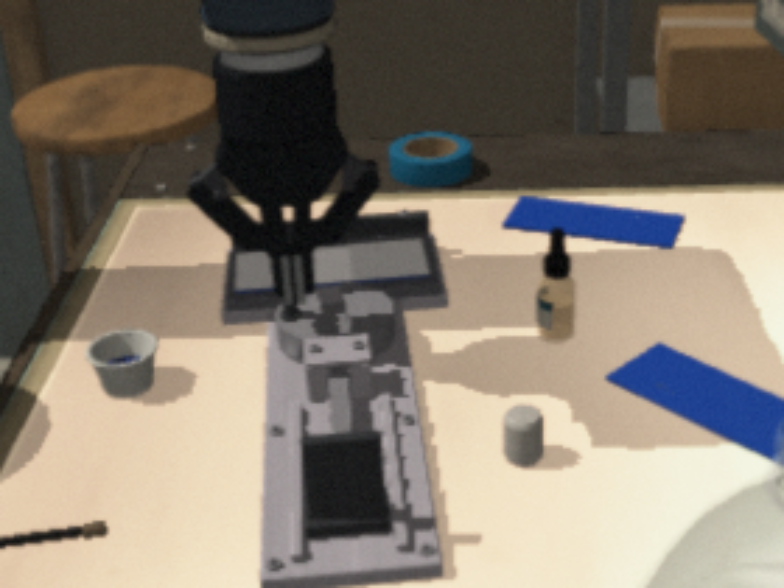

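The fingers (290,270) are at the peg and contact began where I expected. Next I back off, lift and look at the slot.

Run:
```python
from h import *
r.move_linear(J(-.035,.025,.078),vel=.1); r.move_linear(J(-.035,.025,.13),vel=.2)
r.move_linear(J(-.29,0,.13),vel=.25)
print(r.current_t())
im=snap('top'); cv2.imwrite('pics/top2.png',cv2.convertScaleAbs(cv2.resize(im['pixels'][195:295,175:375,::-1],None,fx=4,fy=4,interpolation=cv2.INTER_CUBIC),alpha=1.5,beta=10))
```

```text
10.1417
```

View pics/top2.png

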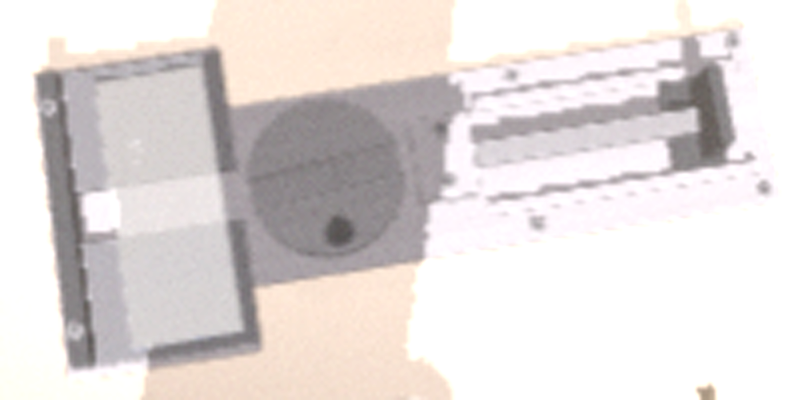

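The slot now runs from (250,178) to (390,147) in the crop, nearly along the jig, with the peg top at (340,228). By eye it's still about +0.06 rad, so I'll compute it and push the remaining couple of mm.

Run:
```python
from h import *
im={k:v for k,v in np.load('top.npz').items()}
def C(x,y,z): return inv(world(im,175+(x-1.5)/4,195+(y-1.5)/4,z))
p=C(340,226,.076); print('peg',p,np.arctan2(-p[0],p[1]),np.hypot(*p[:2]))
a=C(250,178,.034);b=C(390,147,.034); d=b-a; print('slot',np.arctan2(-d[1],-d[0]))
for l in (((252,103),(745,28)),((262,285),(420,260))):
    a,b=[C(*q,.01) for q in l]; d=b-a; print('foot',np.arctan2(-d[1],-d[0]))
```

```text
peg [-0.0037  0.0315  0.076 ] 0.1182336941615898 0.03174526417861772
slot 0.06909896753329961
foot 0.002361042194304857
foot 0.005372702863859534
```

Run:
```python
from h import *
r.move_linear(J(-.035,.03,.13),vel=.25); r.move_linear(J(-.035,.03,.078),vel=.15)
r.move_linear(J(-.019,.03,.078),vel=.05); r.move_linear(J(-.0150,.03,.078),vel=.02)
print(inv(r.current_tool_pos()),F())
r.move_linear(J(-.035,.03,.078),vel=.1); r.move_linear(J(-.035,.025,.13),vel=.2)
r.move_linear(J(-.25,0,.13),vel=.25)
im=snap('top')
r.move_linear(J(-.25,0,.078),vel=.15); f0=F(); print(r.current_t(),f0)
for x in np.arange(-.228,-.1835,.004):
    r.move_linear(J(x,0,.078),vel=.06); f=F()-f0; print(round(x,4),round(f,2))
    if f<-9: print('blocked?'); break
print(r.current_t(),inv(r.current_tool_pos()))
cv2.imwrite('pics/top3.png',cv2.convertScaleAbs(cv2.resize(im['pixels'][195:295,175:375,::-1],None,fx=4,fy=4,interpolation=cv2.INTER_CUBIC),alpha=1.5,beta=10))
```

```text
[-0.0149  0.03    0.078 ] 0.24228877366624857
15.0083 -0.08155000726832834
-0.228 -0.1
-0.224 -0.43
-0.22 0.34
-0.216 0.48
-0.212 0.87
-0.208 0.55
-0.204 -0.49
-0.2 -1.03
-0.196 -0.22
-0.192 -0.19
-0.188 -0.33
-0.184 -0.85
18.275 [-0.1837  0.      0.078 ]
```

View pics/top3.png

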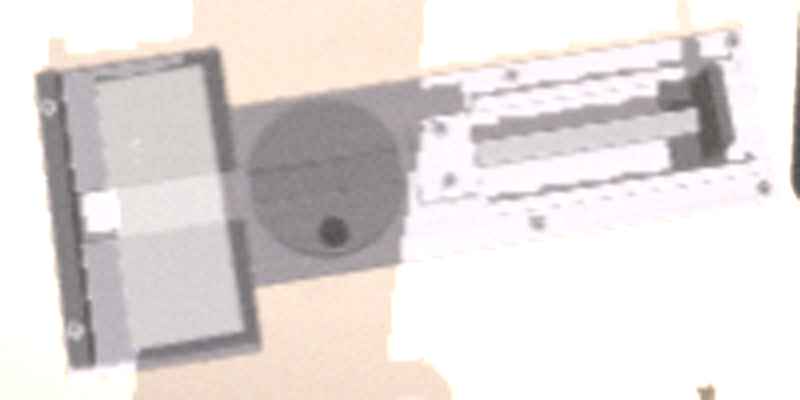

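The slot line from (250,174) to (395,150) is now parallel to the jig. No push force shows on the plate yet, so I check whether it moved.

Run:
```python
from h import *
im=snap('side'); print(F()); cv2.imwrite('pics/side4.png',cv2.convertScaleAbs(cv2.resize(im['pixels'][140:340,160:360,::-1],None,fx=3,fy=3,interpolation=cv2.INTER_CUBIC),alpha=1.5,beta=10))
```

```text
-0.4847940492357962
```

View pics/side4.png

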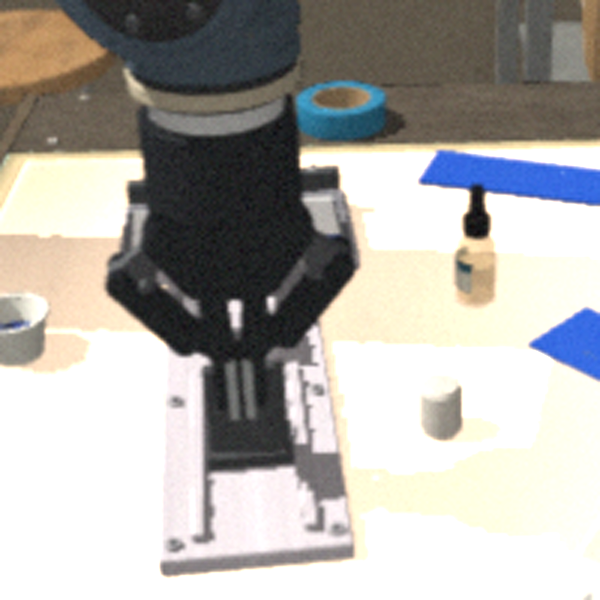

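The plate is moving with the fingers: its base at (250,460) is now well ahead of the jig's rear edge at (250,560). The nose is past the disc edge, so I continue home with a force stop.

Run:
```python
from h import *
f0=-.1
for x in np.r_[np.arange(-.176,-.107,.008),np.arange(-.106,-.0905,.0015)]:
    r.move_linear(J(x,0,.078),vel=.06); f=F()-f0; px=inv(r.current_tool_pos())[0]; print(round(x,4),round(px,4),round(f,2))
    if f<-14: print('stop'); break
print(r.current_t())
r.move_linear(J(-.14,0,.078),vel=.12); r.move_linear(J(-.14,0,.16),vel=.25); r.move_linear(J(-.29,0,.22),vel=.25)
im=snap('top'); print(r.current_t())
cv2.imwrite('pics/top5.png',cv2.convertScaleAbs(cv2.resize(im['pixels'][150:320,150:375,::-1],None,fx=3.5,fy=3.5,interpolation=cv2.INTER_CUBIC),alpha=1.5,beta=10))
def W(x,y,z): return inv(world(im,150+(x-1.25)/3.5,150+(y-1.25)/3.5,z))
```

```text
-0.176 -0.1755 0.29
-0.168 -0.1676 0.3
-0.16 -0.1596 -0.98
-0.152 -0.1516 0.84
-0.144 -0.1436 -0.52
-0.136 -0.1356 0.67
-0.128 -0.1276 -0.61
-0.12 -0.1196 -0.05
-0.112 -0.1116 -0.26
-0.106 -0.1057 0.29
-0.1045 -0.1045 0.45
-0.103 -0.103 0.03
-0.1015 -0.1014 0.49
-0.1 -0.0998 -0.16
-0.0985 -0.0984 -1.31
-0.097 -0.0977 -8.33
-0.0955 -0.0975 -20.82
stop
22.875
24.725
```

View pics/top5.png

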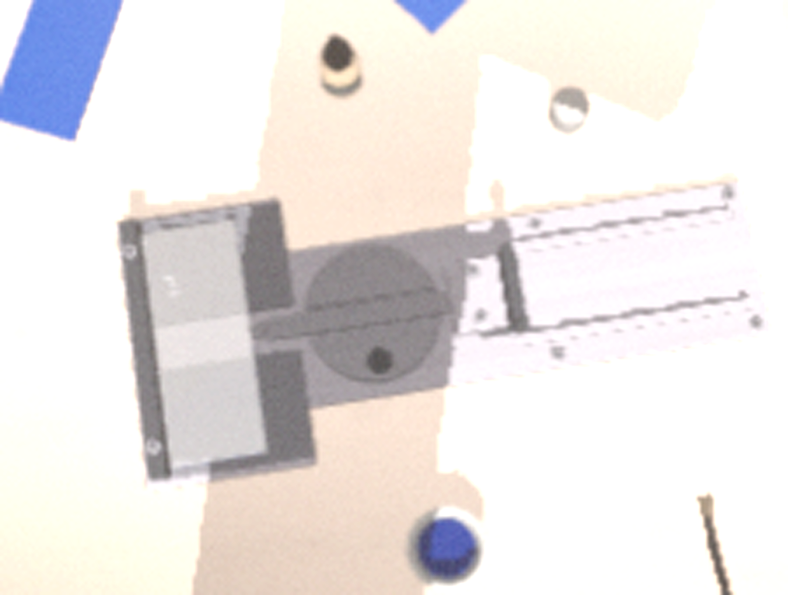

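The bar is through the disc to (255,330). The plate at (513,290) sits against the guide block, which is the hard limit: the push reached 20 N at the expected position. The strip lies flat along the stop, left edge (143,222)–(170,468), the bystanders are where they were, and the arm is clear.

```bash
python3 -c "
from h import *
print(r.hand_in(), r.current_t())"
```

```text
the job is handed in; nothing more can be done
the job is handed in; nothing more can be done
```

The job is handed in at about 25 s of the 51 s allowed: the slot is lined up, the bar is fully home through the disc, the glass strip looks flat against the end stop, the bystanders look unmoved, and the arm is clear of everything.

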